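Hang the lift-off door back on the desk cabinet

TASK

Lift the loose cabinet door out of its slotted stand and hang it on the little wooden cabinet: with the leaf standing open, about square to the cabinet's front, lower it until both its sockets are fully home on the two upright hinge pins, feeling for the pins because the hinge plate's sideways setting is not known. Let go so that it hangs by itself, then swing it shut against its stop and leave it. Be gentle: never press or knock the door against the cabinet or its pins with more than about 15 newtons, do not push the cabinet itself, and leave the things in the cabinet and on the table where they are.

Things in the scene. Friction and masses are not known exactly. Their poses are not given: they have to be found in the camera images.
- cabinet: fixed open-fronted wooden cabinet, 100 deep (x) x 170 wide (y) x 168 high; origin at the centre of its underside on the table; z up; front face at x = -50, looking along -x. A cornice juts 16 ahead of the front face, y = -85 to 28, z = 160 to 168: it hangs over the shut door (8 above its top edge), so the door cannot be lowered on while shut
- hinge_mid (a point): point of the cabinet (same axes) at x = -65, y = 66, z = 40: where the pin axis is at middle setting. The real axis, of both upright steel pins, lies anywhere from -11 to +11 along y from here; not measured, and it does not give. Pins: 8 diameter, 18 long, flat tops with 0.7 bevel; each stands on a shoulder, at z = 40 and 118; tops at z = 58 and 136
- door_stop (a point): centre of the front of the cork stop on the cabinet's front (same axes), 9 thick, 16 wide, 60 high, at the cabinet's x = -59, y = -57, z = 85; the shut door's inner face lies about 1 before it
- door_mid (a point): centre of the loose wooden leaf, 10 thick (x) x 130 wide (y) x 140 high (z), 0.18 to 0.29 kg; -x is the outer face (knob 18 wide, 16 proud at y = -45, z = -15), +y the hinge edge. Height when hung home 82, with sockets on the pin tops 100. Shut, its axes are parallel to the cabinet's; square open, its +y lies along the cabinet's +x. At start upright in the stand, top edge 148 high
- socket_low (a point): centre of the lower rim of the door's lower socket (door's axes): x = 0, y = +75, z = -42 from the leaf's centre. Two steel tubes, 10.3 bore, 18 outside, 20 high, open at both ends, share this vertical axis; the upper rim is 78 higher. Bring the door in level from the cabinet's front, leaf centre 102 to 130 high, so that the lower socket passes under the upper pin. Hung, it stays at any angle
- stand: fixed wooden stand, 90 (x) x 110 (y), with a slot 13 wide along its y between two walls 40 high; origin at the centre of its underside; slot floor 8 above the table
- desk_bell: small bell of ochre wood, 44 diameter, 41 high, on the cabinet's floor; origin at its underside; to be left alone
- dumbbell_knob: black turned knob, dumb-bell shaped, 41 diameter, 56 high, on the cabinet's floor; origin at its underside; to be left alone
- eraser: white eraser 20 x 43 x 12 lying on the table; to be left alone
- stapler: red office stapler 34 x 144 x 44 on the table; to be left alone
- lead_box: flat black box 50 x 74 x 16 lying on the table; to be left alone

How it is judged:
By the outcome, as a careful person would: the job done as asked, in the order asked, and still so for the second after the job is handed in, with the robot touching nothing.
It also fails if it takes over 72 s, if anything falls off the work surface, if the arm or the gripper's body presses on something with over 40 N, if the wrist force passes 120 N, or if a joint passes its speed limit or range.

ROBOT

A 6-joint arm with a two-finger parallel gripper is mounted at the origin on a cart in front of the work surface, level with it; the furniture and walls round the work are solid. World frame = base frame: x ahead of the robot, y to its left, z up, the work surface at z = 0. Lengths are in mm, angles in rad, forces in N, time in s.
With the tool pointing down it reaches from about 275 to 825 mm from the base axis. Payload 5.2 kg.
Tool frame: the origin (TCP) lies at the very end of the fingers, on their centre line; the grasp point (between the pads) lies 19 mm behind it; z points along the fingers, y is the direction in which the jaws open and shut (so a half turn about z gives the same grasp; the last joint's range is limited). The gripper opens to 93 mm and grips with 3 to 60 N. Pads are 15 mm wide; open, the fingers measure 128 mm over their backs; the gripper's body (75 mm by 188 mm) begins 65 mm behind the grasp point.
Start: joints at [1.061, 0.259, 1.535, -0, 1.348, -0.203], TCP at [166.083, 524.329, 218.653] pointing down, gripper open.
Joint ranges: [-3.14, 3.14], [-0.91, 2.08], [0.19, 2.58], [-1.22, 4.36], [0.22, 2.71], [-3.12, 3.12]. Speed limits (rad/s): [2.57, 2.57, 3.14, 3.14, 3.14, 3.14].

INTERFACE

Orientations are given as [roll, pitch, yaw] about the fixed x, y, z axes, in that order (R = Rz(yaw) Ry(pitch) Rx(roll)).
In Python, from bench import robot gives the robot as it stands. The module is installed in compiled form; this text tells all that it offers. Calls block until the motion is done:
- robot.move_ptp(position, orientation): joint-space move of the TCP to a pose.
- robot.move_linear(position, ori=None, speed=150, f_stop=None): straight line of the TCP; ori=None keeps the orientation; speed is the mean speed in mm/s. With f_stop (N) it stops when the force on the tool has changed by that much, and returns True; else False.
- robot.move_j(angles): joint-space move.
- robot.move_gripper(opening): opening from 0.0 (shut) to 1.0 (fully open); the grip force is fixed at half the most; returns when the fingers have stopped.
- robot.sleep(seconds).
- robot.inverse_kinematics(position, orientation): joint angles nearest the present ones, or None.
- robot.get_image(name): name is "scene" or "top"; returns a dict with "img" (384x512x3 uint8, blue, green, red), "fovy" (degrees; the focal length in pixels is half the picture's height over the tangent of half this angle, whatever the lens; pixels are square), "cx", "cy" (the principal point, pixels), "eye" and "orientation" of the camera in the world. Camera axes: x right, y down, z forward; pixel columns grow to the right and rows downward; lengths in mm; the calibration is good to about 2 mm. A picture is of the moment at which its call begins. There is no depth.
A pose or a line that the arm cannot do raises robot.MotionError and nothing moves.
- robot.hand_in(): hands the job in, once; it reports no verdict.
Readings, each from a call of its own:
- robot.current_t(): time.
- robot.current_qpos(): joint angles.
- robot.current_joint_vel(): joint speeds.
- robot.current_joint_efforts(): joint torques, N m.
- robot.current_tcp_pos(): TCP position.
- robot.current_eef_rot(): TCP orientation.
- robot.current_contact_force(): force on the tool from outside, world axes, zero at the start.
- robot.current_ft_torque(): the same for the moment, N m.
- robot.current_gripper_width(): opening from 0.0 (shut) to 1.0 (fully open).
Only numpy, scipy, OpenCV 4.12 (cv2) and the standard library are available. Lean on these libraries where they do the work, as an engineer would, in place of code of your own. Each camera call takes 0.05 s, during which the arm holds its last target.

## Working session

There is one attempt and no reset: what is moved stays moved. The work goes in short steps, each a Python script; the robot and the scene stay as the last script left them, time stands still between calls to the robot, and variables do not carry over. Pictures are saved under pics/ and viewed, and the job is handed in when it is done.

```bash
mkdir -p pics; ls; python3 - <<'E'
from bench import robot
import cv2,numpy as np
for n in("scene","top"):
    d=robot.get_image(n); cv2.imwrite(f"pics/{n}0.png",d["img"])
    print(n,d["fovy"],d["cx"],d["cy"],d["eye"],d["orientation"],d["img"].shape)
print(robot.current_t(),robot.current_tcp_pos(),robot.current_eef_rot(),robot.current_contact_force())
E
```

```text
pics
scene 45.54235607397195 261.0951675742367 193.32719058961183 [-172.47298244  512.2557549   504.68128959] [-1.98185456  0.02517168 -2.36812804] (384, 512, 3)
top 50.36024218545751 250.08689470293993 195.61880398834413 [ -22.53065358 -271.16310106  889.22523477] [-2.52712822  0.01837278 -1.40514235] (384, 512, 3)
0.1 [165.84660822 523.90924711 217.90549961] [-3.13999753e+00 -3.37169617e-04  2.83477715e+00] [-0.44426403 -0.71564319  0.42934658]
```

View pics/scene0.png

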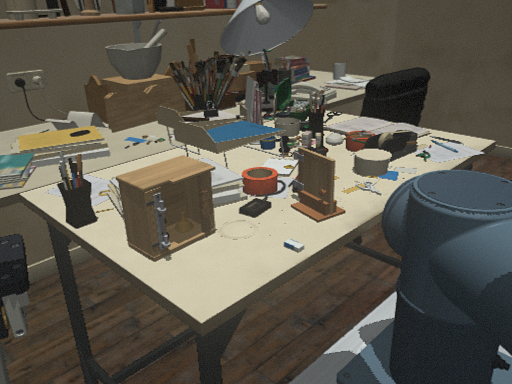

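View pics/top0.png

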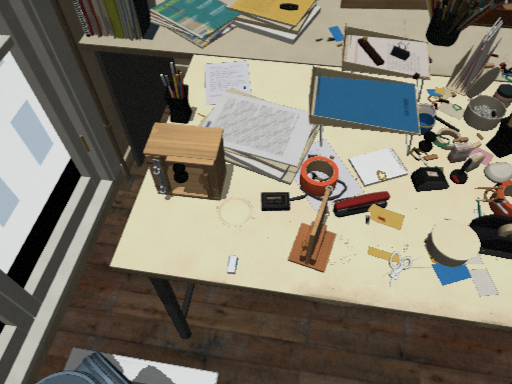

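```bash
python3 - <<'E'
import cv2
a=cv2.imread("pics/scene0.png");b=cv2.imread("pics/top0.png")
cv2.imwrite("pics/s_cab.png",cv2.resize(a[145:265,105:235],None,fx=5,fy=5,interpolation=cv2.INTER_CUBIC)[:600,:800])
cv2.imwrite("pics/s_door.png",cv2.resize(a[130:230,280:360],None,fx=6,fy=6,interpolation=cv2.INTER_CUBIC))
cv2.imwrite("pics/t_cab.png",cv2.resize(b[110:210,130:240],None,fx=6,fy=6,interpolation=cv2.INTER_CUBIC))
cv2.imwrite("pics/t_door.png",cv2.resize(b[170:290,270:400],None,fx=5,fy=5,interpolation=cv2.INTER_CUBIC))
E
```

```text
(no output)
```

View pics/s_cab.png

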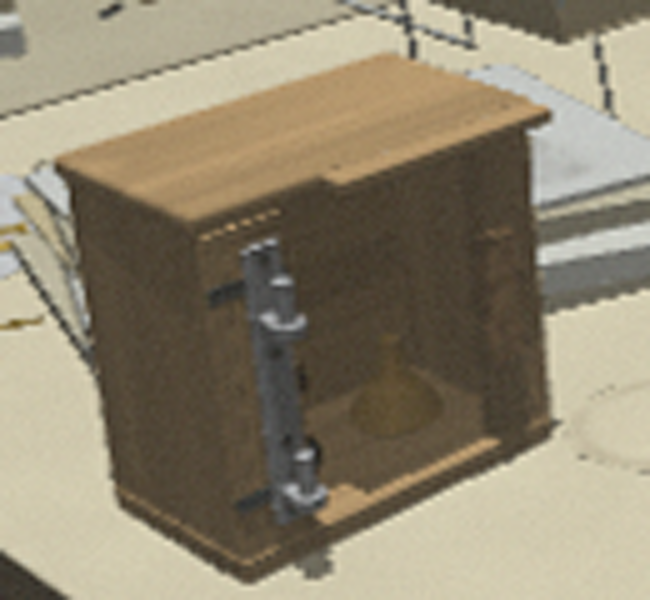

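View pics/s_door.png

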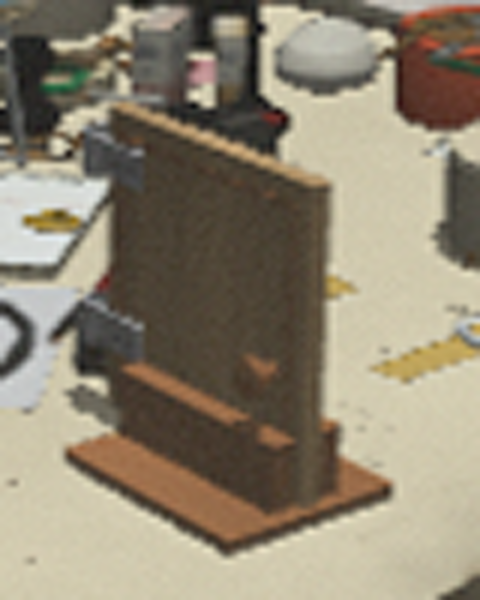

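View pics/t_cab.png

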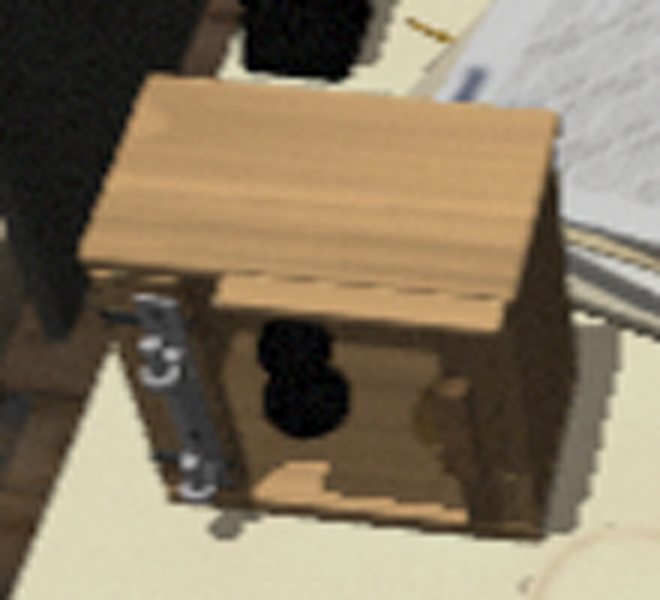

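View pics/t_door.png

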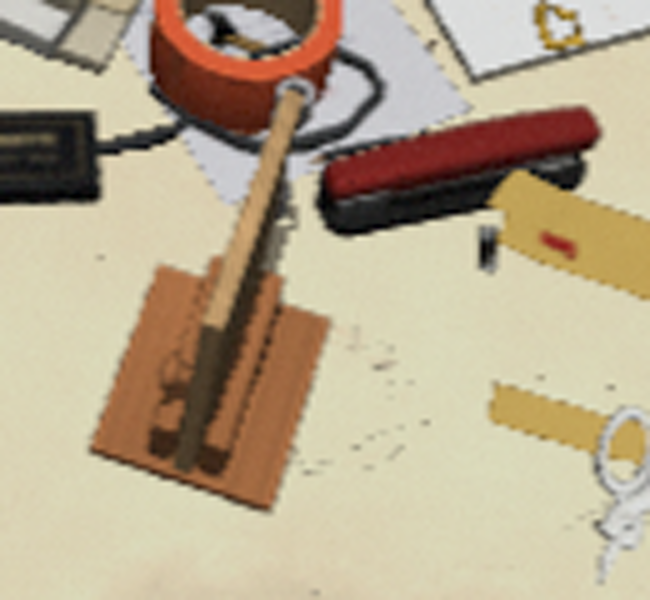

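```bash
cat > h.py <<'E'
import numpy as np,cv2
from scipy.spatial.transform import Rotation as R
CAL={"scene":(45.54235607397195,261.0951675742367,193.32719058961183,[-172.47298244,512.2557549,504.68128959],[-1.98185456,0.02517168,-2.36812804]),
"top":(50.36024218545751,250.08689470293993,195.61880398834413,[-22.53065358,-271.16310106,889.22523477],[-2.52712822,0.01837278,-1.40514235])}
def ray(n,p):
    fv,cx,cy,e,o=CAL[n]; f=192/np.tan(np.radians(fv/2))
    d=R.from_euler("xyz",o).as_matrix()@np.array([(p[0]-cx)/f,(p[1]-cy)/f,1.]); return np.array(e),d/np.linalg.norm(d)
def onz(n,p,z):
    e,d=ray(n,p); return e+d*(z-e[2])/d[2]
def tri(ps,pt):
    A=[];b=[];rs=[ray("scene",ps),ray("top",pt)]
    for e,d in rs:
        P=np.eye(3)-np.outer(d,d);A.append(P);b.append(P@e)
    x=np.linalg.solve(sum(A),sum(b)); return x,[np.linalg.norm(np.cross(x-e,d)) for e,d in rs]
def proj(n,X):
    fv,cx,cy,e,o=CAL[n]; f=192/np.tan(np.radians(fv/2))
    c=R.from_euler("xyz",o).as_matrix().T@(np.asarray(X,float)-e); return np.array([cx+f*c[0]/c[2],cy+f*c[1]/c[2]])
E
python3 - <<'E'
from h import *
np.set_printoptions(precision=1,suppress=True)
S=lambda u,v:(u/5+105-.4,v/5+145-.4); T=lambda u,v:(u/6+130-.42,v/6+110-.42)
for k,ps,z in[("backL",S(57,160),168),("backR",S(390,55),168),("cornR",S(550,112),168),("frontL",S(190,222),168),("notch",S(328,184),168)]: print("S",k,onz("scene",ps,z))
for k,ps,z in[("backL",T(150,74),168),("backR",T(557,113),168),("frontL",T(82,262),168),("cornA",T(215,305),168),("cornB",T(500,328),168),("lineR",T(510,298),168),("lineL",T(215,272),168)]: print("T",k,onz("top",ps,z))
S2=lambda u,v:(u/6+280-.42,v/6+130-.42); T2=lambda u,v:(u/5+270-.4,v/5+170-.4)
print("door S", [onz("scene",S2(*p),148) for p in[(117,103),(327,183)]])
print("door T", [onz("top",T2(*p),148) for p in[(293,85),(212,330)]])
print("stand S z8", [onz("scene",S2(*p),8) for p in[(67,455),(228,543),(390,487)]])
print("stand T z8", [onz("top",T2(*p),8) for p in[(158,264),(330,318),(270,508),(92,448)]])
print("pin upper top",tri(S(282,277),T(157,342)),"lower",tri(S(303,452),T(192,460)))
print("sock top",tri(S2(95,127),T2(293,87)))
E
```

```text
S backL [659.1  99.9 168. ]
S backR [662.  -71.4 168. ]
S cornR [547.  -70.1 168. ]
S frontL [559.5  99.8 168. ]
S notch [551.3  41.6 168. ]
T backL [662.8  98.2 168. ]
T backR [665.7 -73.9 168. ]
T frontL [559.2  93.9 168. ]
T cornA [545.8  35.9 168. ]
T cornB [551.1 -75.5 168. ]
T lineR [566.3 -76.1 168. ]
T lineL [562.   40.7 168. ]
door S [array([ 539.2, -341.4,  148. ]), array([ 412.6, -316. ,  148. ])]
door T [array([ 542.3, -340.9,  148. ]), array([ 410.7, -315. ,  148. ])]
stand S z8 [array([ 521.6, -289.1,    8. ]), array([ 419.8, -268.9,    8. ]), array([ 401.3, -353.2,    8. ])]
stand T z8 [array([ 526.4, -293.5,    8. ]), array([ 508.3, -380.1,    8. ]), array([ 401.8, -357.3,    8. ]), array([ 419.6, -272.2,    8. ])]
pin upper top (array([549.9,  67.7, 136.1]), [np.float64(0.9560515713521065), np.float64(0.9560515713521751)]) lower (array([548.8,  68.7,  58.3]), [np.float64(0.9585751060790147), np.float64(0.9585751060790086)])
sock top (array([ 551.8, -342.2,  134.4]), [np.float64(0.18813299451476145), np.float64(0.1881329945145355)])
```

```bash
python3 - <<'E'
import cv2,numpy as np
a=cv2.imread("pics/scene0.png");b=cv2.imread("pics/top0.png")
z=lambda im,x,y,w,h,f:cv2.resize(im[y:y+h,x:x+w],None,fx=f,fy=f,interpolation=cv2.INTER_CUBIC)
p=np.hstack([z(a,290,145,30,50,12),z(b,318,180,35,50,12)]);cv2.imwrite("pics/sock.png",p[:600,:800])
p=np.hstack([z(a,150,190,25,60,10),z(b,148,155,30,60,10)]);cv2.imwrite("pics/pins.png",np.clip(p.astype(float)*1.5,0,255))
E
```

```text
[ WARN:0@0.148] global loadsave.cpp:1063 imwrite_ Unsupported depth image for selected encoder is fallbacked to CV_8U.
```

View pics/sock.png

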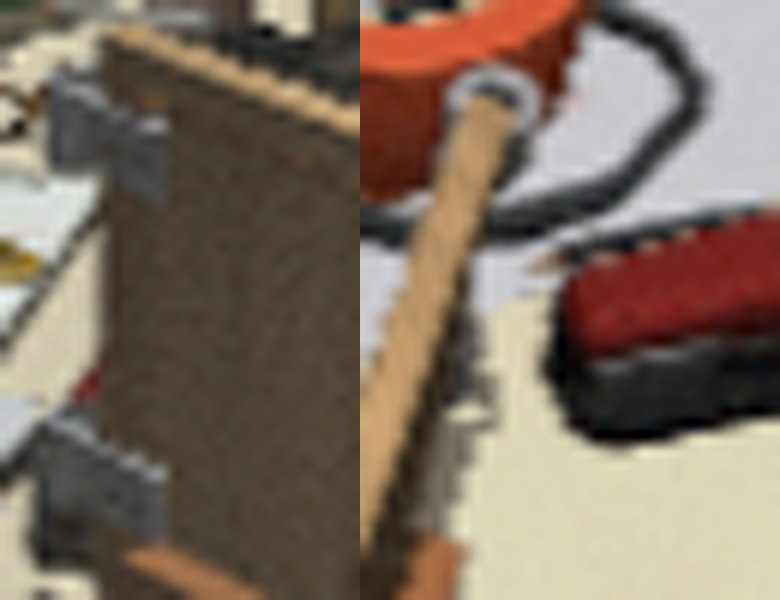

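View pics/pins.png

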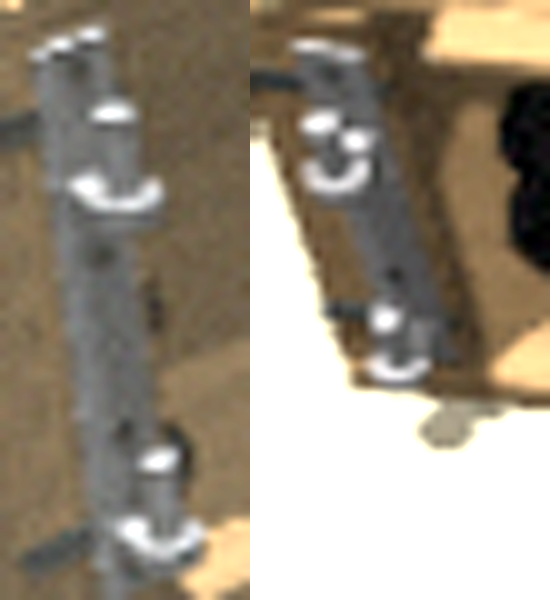

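```bash
python3 - <<'E'
from h import *
np.set_printoptions(precision=1,suppress=True)
q=lambda u,v,x,y,f:(u/f+x-.5+.5/f,v/f+y-.5+.5/f)
st=q(137,94,318,180,12)
print("sock top-view",onz("top",st,134))
e,d=ray("scene",q(90,100,290,145,12));
print("tri",tri(q(90,97,290,145,12),st))
print("upper",tri(q(113,113,150,190,10),q(72,122,148,155,10)),onz("scene",q(113,113,150,190,10),136),onz("top",q(72,122,148,155,10),136))
print("lower",tri(q(160,460,150,190,10),q(136,320,148,155,10)),onz("scene",q(160,460,150,190,10),58),onz("top",q(136,320,148,155,10),58))
E
```

```text
sock top-view [ 551.  -344.1  134. ]
tri (array([ 551.5, -345.2,  130.1]), [np.float64(2.2350808972805707), np.float64(2.2350808972805236)])
upper (array([548.6,  69.6, 135.7]), [np.float64(0.3135009581082979), np.float64(0.31350095810819995)]) [548.7  69.8 136. ] [548.1  69.3 136. ]
lower (array([547.4,  69.2,  58.1]), [np.float64(0.5175583806686079), np.float64(0.5175583806687281)]) [548.5  69.   58. ] [546.9  68.9  58. ]
```

```bash
python3 - <<'E'
from bench import robot
import cv2,numpy as np
np.set_printoptions(precision=3,suppress=True)
O=[np.pi,0,-0.197]
print(robot.inverse_kinematics([491.5,-331.8,260],O),robot.inverse_kinematics([488,69,140],[np.pi,0,0.02]))
robot.move_ptp([491.5,-331.8,250],O)
robot.move_gripper(0.5)
robot.move_linear([491.5,-331.8,104],O,speed=120,f_stop=5)
for n in("scene","top"): cv2.imwrite(f"pics/{n}1.png",robot.get_image(n)["img"])
print(robot.current_t(),robot.current_tcp_pos(),robot.current_eef_rot(),robot.current_contact_force(),robot.current_qpos())
a=cv2.imread("pics/scene1.png");b=cv2.imread("pics/top1.png")
z=lambda im,x,y,w,h,f:cv2.resize(im[y:y+h,x:x+w],None,fx=f,fy=f,interpolation=cv2.INTER_CUBIC)
cv2.imwrite("pics/grasp1.png",np.hstack([z(a,260,110,110,150,3.6),z(b,270,140,110,150,3.6)]))
E
```

```text
[-0.782  0.314  1.359 -0.     1.469  0.986] [-0.086  0.227  1.783 -0.     1.132  1.465]
5.675 [ 491.921 -332.184  104.861] [ 3.141 -0.001 -0.197] [ 1.012  0.171 -0.274] [-0.782  0.43   1.58  -0.     1.13   0.986]
```

View pics/grasp1.png

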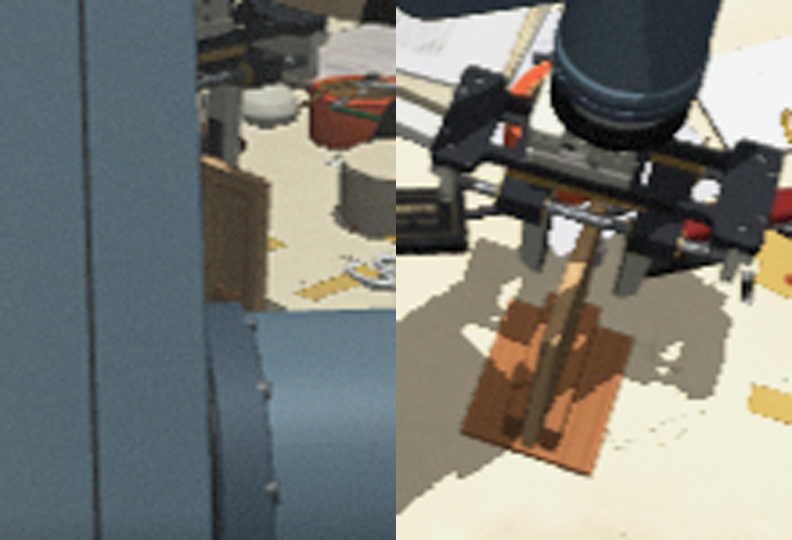

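```bash
python3 - <<'E'
from bench import robot
import cv2,numpy as np
np.set_printoptions(precision=3,suppress=True)
f0=robot.current_contact_force()
robot.move_gripper(0.0); robot.sleep(.1)
print(robot.current_gripper_width()*93,robot.current_contact_force())
p=robot.current_tcp_pos(); print(p)
robot.move_linear([491.5,-331.8,104+52],speed=80)
robot.sleep(.2)
print(robot.current_t(),robot.current_tcp_pos(),robot.current_contact_force()-f0,robot.current_ft_torque(),robot.current_gripper_width()*93)
im=robot.get_image("top")["img"];cv2.imwrite("pics/top2.png",im)
cv2.imwrite("pics/lift.png",cv2.resize(im[120:300,230:400],None,fx=3.2,fy=3.2,interpolation=cv2.INTER_CUBIC))
E
```

```text
10.026174931120739 [-0.908  1.043  0.628]
[ 491.513 -331.75   103.981]
7.4417 [ 491.176 -331.518  155.288] [-0.204  0.002 -2.547] [-0.044  0.101  0.022] 9.689966828998031
```

View pics/lift.png

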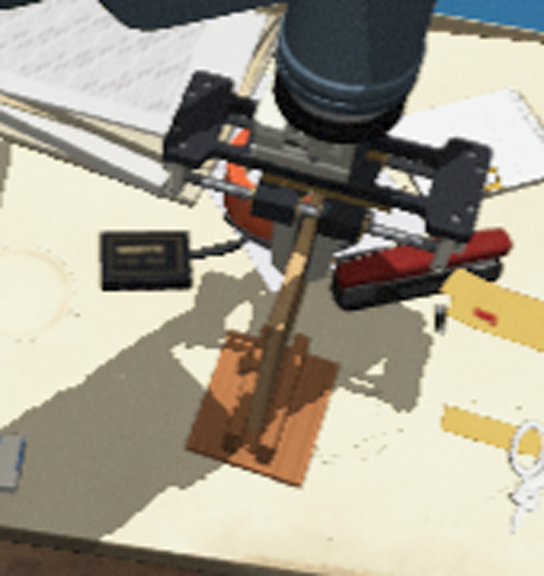

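```bash
python3 - <<'E'
from bench import robot
import cv2,numpy as np
np.set_printoptions(precision=3,suppress=True)
O=[np.pi,0,-0.197];O2=[np.pi,0,0.02]
robot.move_linear([491.5,-331.8,200],O,speed=150)
robot.move_linear([400,68.1,200],O2,speed=200)
robot.move_linear([447,68.1,142],O2,speed=120)
robot.sleep(.2)
for n in("scene","top"): cv2.imwrite(f"pics/{n}3.png",robot.get_image(n)["img"])
print(robot.current_t(),robot.current_tcp_pos(),robot.current_eef_rot(),robot.current_contact_force(),robot.current_qpos())
a=cv2.imread("pics/scene3.png");b=cv2.imread("pics/top3.png")
z=lambda im,x,y,w,h,f:cv2.resize(im[y:y+h,x:x+w],None,fx=f,fy=f,interpolation=cv2.INTER_CUBIC)
cv2.imwrite("pics/near3.png",np.hstack([z(a,100,110,160,180,3.2),z(b,120,100,90,180,3.2)]))
E
```

```text
11.2083 [447.078  68.113 142.54 ] [ 3.141 -0.001  0.02 ] [-0.384 -0.213 -1.473] [-0.096  0.153  1.871  0.     1.117  1.454]
```

View pics/near3.png

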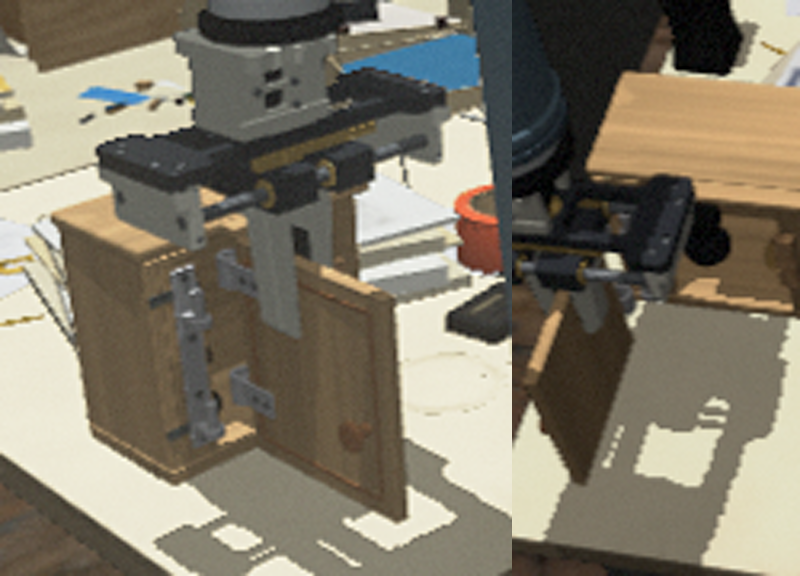

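View pics/scene3.png

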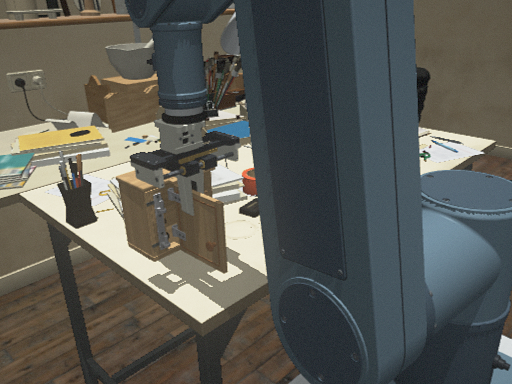

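```bash
python3 - <<'E'
from h import *
a=cv2.imread("pics/scene3.png")
x0,y0,f=150,180,12
im=np.clip(cv2.resize(a[y0:y0+50,x0:x0+45],None,fx=f,fy=f,interpolation=cv2.INTER_CUBIC)*1.4,0,255).astype(np.uint8)
def dr(X,c):
    p=proj("scene",X); print(X,p); q=tuple(int(round(v)) for v in ((p[0]+.5-x0)*f,(p[1]+.5-y0)*f)); cv2.drawMarker(im,q,c,cv2.MARKER_CROSS,14,1)
c=142-26
for dz in(56,36,-22,-42): dr([507.3,69.3,c+dz],(0,0,255))
for z in(136,118,58,40): dr([548,69.3,z],(0,255,0))
for z in(36,56):
  for s in(-1,1):
    d=np.array([.556,.83])*0 + s*9*np.array([.523,.853]);  
    n=np.array([507.3+172,69.3-512]);n/=np.linalg.norm(n);t=np.array([-n[1],n[0]])
    dr([507.3+s*9*t[0],69.3+s*9*t[1],c+z],(255,0,255))
cv2.imwrite("pics/chk3.png",im)
E
```

```text
[507.3, 69.3, 172] [171.54106624 189.36890739]
[507.3, 69.3, 152] [172.62991056 199.05745138]
[507.3, 69.3, 94] [175.67722613 226.17248581]
[507.3, 69.3, 74] [176.69163418 235.19869544]
[548, 69.3, 136] [161.27495946 200.86543158]
[548, 69.3, 118] [162.29308875 209.11078441]
[548, 69.3, 58] [165.57345081 235.67690204]
[548, 69.3, 40] [166.52492718 243.38246403]
[np.float64(502.38609580989475), np.float64(61.759870981842134), 152] [177.41887566 198.52762706]
[np.float64(512.2139041901053), np.float64(76.84012901815785), 152] [167.82204857 199.58936635]
[np.float64(502.38609580989475), np.float64(61.759870981842134), 172] [176.37656232 188.85339047]
[np.float64(512.2139041901053), np.float64(76.84012901815785), 172] [166.68631219 189.88647743]
```

View pics/chk3.png

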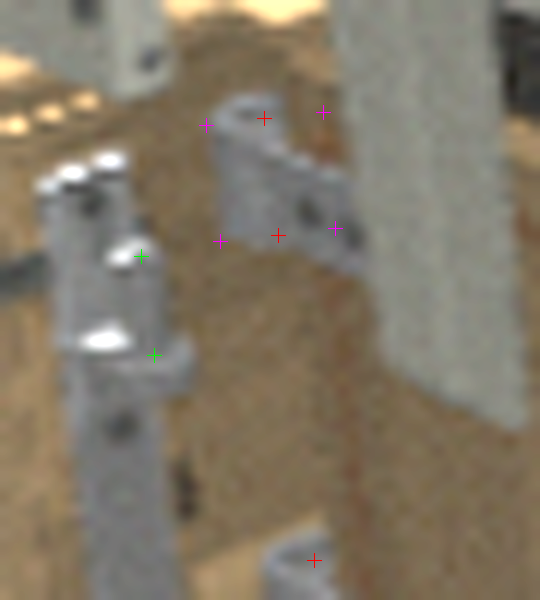

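```bash
python3 - <<'E'
from bench import robot
import cv2,numpy as np
np.set_printoptions(precision=2,suppress=True)
O2=[np.pi,0,0.02]
s=robot.move_linear([487.7,68.1,142],O2,speed=80,f_stop=4)
print("in",s,robot.current_tcp_pos())
if not s:
    s=robot.move_linear([487.7,68.1,131],O2,speed=60,f_stop=4)
    robot.sleep(.2); f0=robot.current_contact_force();m0=robot.current_ft_torque()
    s=robot.move_linear([487.7,68.1,121],O2,speed=15,f_stop=3)
    print(s,robot.current_t(),robot.current_tcp_pos(),robot.current_contact_force()-f0,robot.current_ft_torque()-m0)
    robot.sleep(.1); print(robot.current_tcp_pos(),robot.current_contact_force()-f0)
a=robot.get_image("scene")["img"];cv2.imwrite("pics/scene4.png",a)
cv2.imwrite("pics/n4.png",cv2.resize(a[170:260,130:240],None,fx=6,fy=6,interpolation=cv2.INTER_CUBIC))
E
```

```text
in False [487.27  68.15 141.65]
False 13.2167 [487.76  68.11 121.02] [-1.21 -0.91 -0.68] [ 0.01  0.01 -0.05]
[487.79  68.08 121.1 ] [-1.62 -0.13 -0.35]
```

View pics/n4.png

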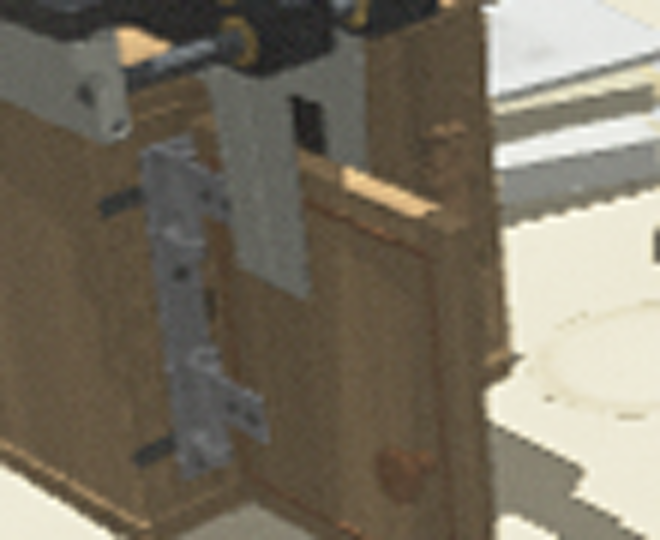

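```bash
python3 - <<'E'
from h import *
a=cv2.imread("pics/scene4.png")
x0,y0,f=148,188,12
im=np.clip(cv2.resize(a[y0:y0+50,x0:x0+45],None,fx=f,fy=f,interpolation=cv2.INTER_CUBIC)*1.6,0,255).astype(np.uint8)
def dr(X,c):
    p=proj("scene",X); q=tuple(int(round(v)) for v in ((p[0]+.5-x0)*f,(p[1]+.5-y0)*f)); cv2.drawMarker(im,q,c,cv2.MARKER_CROSS,14,1)
c=121-26
for dz in(56,36,-22,-42): dr([548,69.3,c+dz],(0,0,255))
for z in(136,118,58,40): dr([548,69.3,z],(0,255,0))
cv2.imwrite("pics/chk4.png",im)
E
```

```text
(no output)
```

View pics/chk4.png

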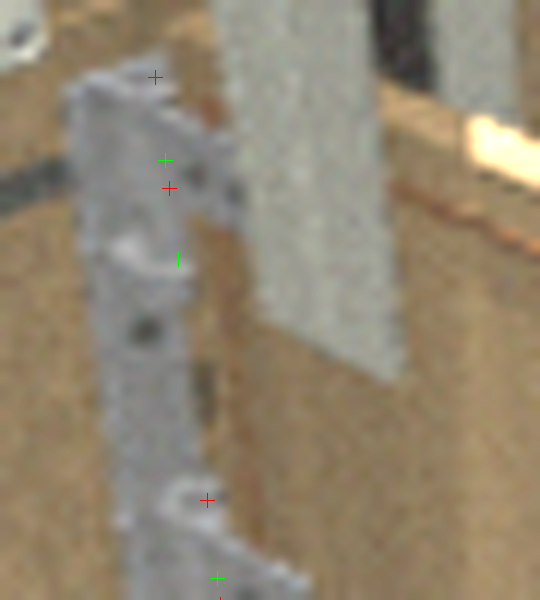

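```bash
python3 - <<'E'
from bench import robot
import numpy as np
np.set_printoptions(precision=2,suppress=True)
O2=[np.pi,0,0.02]
def av(n=5):
    r=[]
    for _ in range(n): r.append(robot.current_contact_force()); robot.sleep(.02)
    return np.mean(r,0)
print(av())
for z in(116,112,107):
    s=robot.move_linear([487.7,68.1,z],O2,speed=15,f_stop=4)
    print(z,s,robot.current_tcp_pos(),av(),robot.current_ft_torque())
    if s: break
print(robot.current_t())
E
```

```text
[ 0.47 -0.07 -2.21]
116 False [487.61  68.1  115.87] [ 0.35 -0.07 -2.33] [-0.01  0.12  0.04]
112 False [487.59  68.09 111.86] [ 0.21  0.32 -2.3 ] [0.   0.14 0.04]
107 True [487.82  68.04 107.55] [-0.7  -0.67  4.22] [-0.06 -0.19 -0.03]
14.9417
```

```bash
python3 - <<'E'
from bench import robot
import cv2,numpy as np
np.set_printoptions(precision=2,suppress=True)
O2=[np.pi,0,0.02]
robot.move_linear([487.7,68.1,107.9],O2,speed=10)
print(robot.current_contact_force())
robot.move_gripper(0.4)
print(robot.current_contact_force(),robot.current_tcp_pos())
s=robot.move_linear([487.7,68.1,170],O2,speed=100,f_stop=5); print(s)
a=robot.get_image("scene")["img"];cv2.imwrite("pics/scene5.png",a)
print(robot.current_t())
from h import *
x0,y0,f=125,150,6
im=np.clip(cv2.resize(a[y0:y0+100,x0:x0+110],None,fx=f,fy=f,interpolation=cv2.INTER_CUBIC)*1.4,0,255).astype(np.uint8)
def dr(X,c):
    p=proj("scene",X); q=tuple(int(round(v)) for v in ((p[0]+.5-x0)*f,(p[1]+.5-y0)*f)); cv2.drawMarker(im,q,c,cv2.MARKER_CROSS,14,1)
c=82
for dz in(56,36,-22,-42): dr([548,69.3,c+dz],(0,0,255))
for X in([408,71,152],[408,71,12],[538,74,152]): dr(X,(0,255,0))
cv2.imwrite("pics/chk5.png",im)
E
```

```text
[-0.42  0.15 -0.09]
[ 0.54  0.54 -0.26] [487.71  68.07 107.92]
False
16.7083
```

View pics/chk5.png

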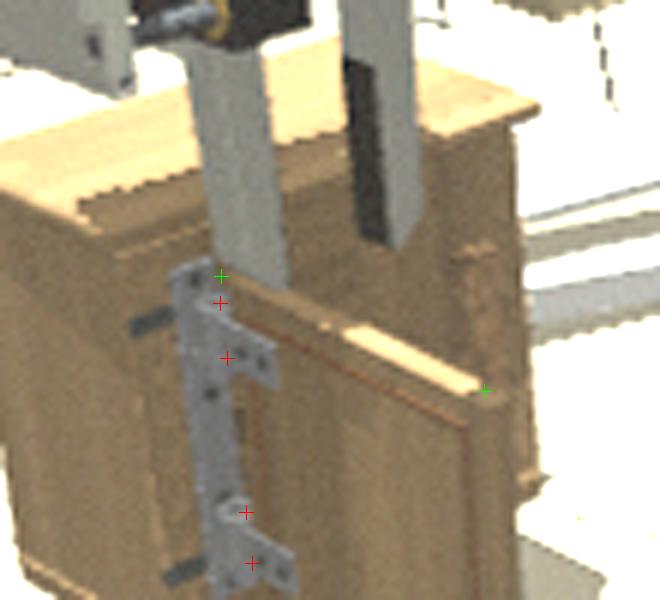

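```bash
cat > arc.py <<'E'
import numpy as np
P=np.array([548,69.3]);r=100
def pose(phi,d,z=112,rr=r):
    w=-np.array([np.cos(phi),np.sin(phi)]);n=np.array([-np.sin(phi),np.cos(phi)])
    q=P+rr*w+d*n
    return [q[0],q[1],z],[np.pi,0,np.pi/2+phi]
E
python3 - <<'E'
from bench import robot
import cv2,numpy as np
from arc import *
np.set_printoptions(precision=2,suppress=True)
robot.move_linear([487.7,68.1,215],speed=150)
robot.move_gripper(0.0)
p,o=pose(.02,55,215); robot.move_ptp(p,o)
p,o=pose(.02,55); robot.move_linear(p,o,speed=120,f_stop=5)
a=robot.get_image("scene")["img"];cv2.imwrite("pics/scene6.png",a)
b=robot.get_image("top")["img"];cv2.imwrite("pics/top6.png",b)
print(robot.current_t(),robot.current_tcp_pos(),robot.current_qpos(),robot.current_contact_force())
for ph in np.linspace(.02,1.5,12):
    p,o=pose(ph,15); print(ph,robot.inverse_kinematics(p,o))
cv2.imwrite("pics/n6.png",np.hstack([cv2.resize(a[130:290,110:270],None,fx=2.5,fy=2.5),cv2.resize(b[120:280,90:250],None,fx=2.5,fy=2.5)]))
E
```

```text
20.325 [447.63 122.31 112.82] [0.03 0.21 1.88 0.   1.05 0.01] [0.16 0.25 0.16]
0.02 [-0.06  0.2   1.9  -0.    1.04 -0.08]
0.15454545454545454 [-0.09  0.19  1.91 -0.    1.04 -0.25]
0.2890909090909091 [-0.13  0.19  1.91  0.    1.04 -0.41]
0.4236363636363637 [-0.15  0.19  1.91  0.    1.04 -0.58]
0.5581818181818182 [-0.18  0.2   1.9   0.    1.04 -0.74]
0.6927272727272727 [-0.21  0.21  1.89  0.    1.05 -0.9 ]
0.8272727272727274 [-0.23  0.22  1.87  0.    1.05 -1.05]
0.9618181818181819 [-0.24  0.24  1.85  0.    1.05 -1.2 ]
1.0963636363636364 [-0.25  0.25  1.83  0.    1.06 -1.35]
1.230909090909091 [-0.26  0.27  1.8   0.    1.07 -1.49]
1.3654545454545455 [-0.27  0.29  1.77  0.    1.08 -1.63]
1.5 [-0.27  0.32  1.74  0.    1.09 -1.77]
```

View pics/n6.png

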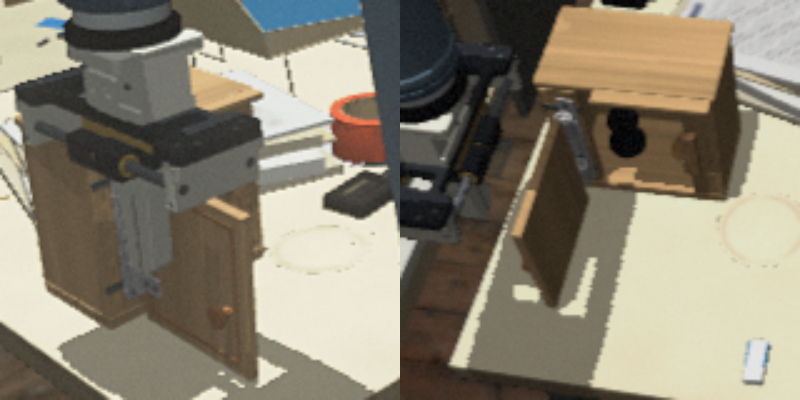

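```bash
python3 - <<'E'
from bench import robot
import cv2,numpy as np
from arc import *
np.set_printoptions(precision=2,suppress=True)
p,o=pose(.02,16); s=robot.move_linear(p,o,speed=40,f_stop=5); print(s,robot.current_tcp_pos(),robot.current_contact_force())
for ph in np.linspace(.02,1.35,11)[1:]:
    p,o=pose(ph,16); s=robot.move_linear(p,o,speed=60,f_stop=6)
    print(round(ph,2),s,robot.current_contact_force())
    if s: break
a=robot.get_image("scene")["img"];cv2.imwrite("pics/scene7.png",a)
b=robot.get_image("top")["img"];cv2.imwrite("pics/top7.png",b)
print(robot.current_t(),robot.current_tcp_pos())
cv2.imwrite("pics/n7.png",np.hstack([cv2.resize(a[130:290,110:270],None,fx=2.5,fy=2.5),cv2.resize(b[90:250,120:280],None,fx=2.5,fy=2.5)]))
E
```

```text
False [447.67  83.43 111.99] [-0.08 -0.63 -0.5 ]
0.15 False [ 1.05 -1.14  0.46]
0.29 False [0.35 0.56 0.09]
0.42 False [-0.79  0.85 -0.19]
0.55 False [ 0.96  0.21 -0.24]
0.68 False [-0.47  0.21  0.99]
0.82 False [-0.35  0.    0.26]
0.95 False [ 0.22 -0.32 -0.77]
1.08 False [-0.44  0.14  0.87]
1.22 False [0.63 0.44 0.7 ]
1.35 False [-0.6  -0.14 -0.85]
25.3 [509.8  -24.39 111.86]
```

View pics/n7.png

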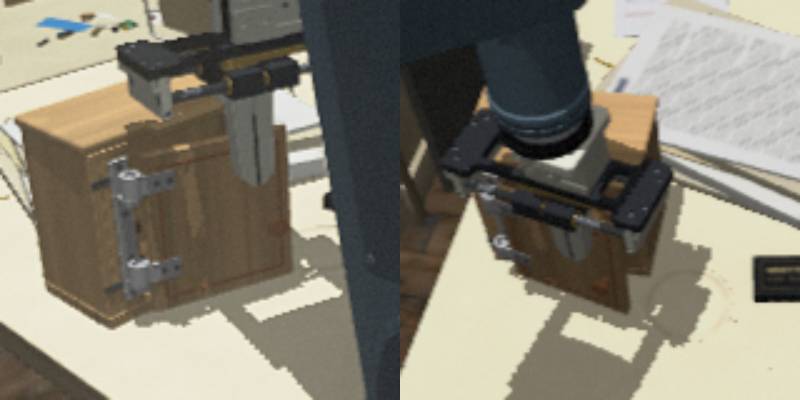

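```bash
cat >> arc.py <<'E'
from scipy.spatial.transform import Rotation as Ro
def tpose(phi,d,z=106,t=0.2):
    p,o=pose(phi,d,z)
    w=-np.array([np.cos(phi),np.sin(phi),0])
    return p,list((Ro.from_rotvec(w*t)*Ro.from_euler("xyz",o)).as_euler("xyz"))
E
python3 - <<'E'
from bench import robot
import cv2,numpy as np
from arc import *
np.set_printoptions(precision=2,suppress=True)
p,o=pose(1.35,30); robot.move_linear(p,o,speed=60)
p,o=tpose(1.35,30); robot.move_linear(p,o,speed=60)
print(Ro.from_euler("xyz",o).as_matrix()[:,2])
p,o=tpose(1.35,15); s=robot.move_linear(p,o,speed=40,f_stop=5);print(s)
for ph in(1.43,1.5):
    p,o=tpose(ph,15); s=robot.move_linear(p,o,speed=40,f_stop=4); print(ph,s,robot.current_contact_force())
    if s: break
if not s:
    robot.sleep(.1)
    p,o=tpose(1.72,15); s=robot.move_linear(p,o,speed=12,f_stop=3); print(s,robot.current_contact_force())
print(robot.current_t(),robot.current_tcp_pos())
a=robot.get_image("scene")["img"];cv2.imwrite("pics/scene8.png",a)
b=robot.get_image("top")["img"];cv2.imwrite("pics/top8.png",b)
cv2.imwrite("pics/n8.png",np.hstack([cv2.resize(a[130:290,110:270],None,fx=2.5,fy=2.5),cv2.resize(b[90:250,120:280],None,fx=2.5,fy=2.5)]))
E
```

```text
[ 0.19 -0.04 -0.98]
False
1.43 False [ 0.67 -0.81  0.97]
1.5 False [-1.06 -0.46 -0.49]
True [-0.86  0.75  0.1 ]
28.4417 [537.55 -30.69 105.27]
```

View pics/n8.png

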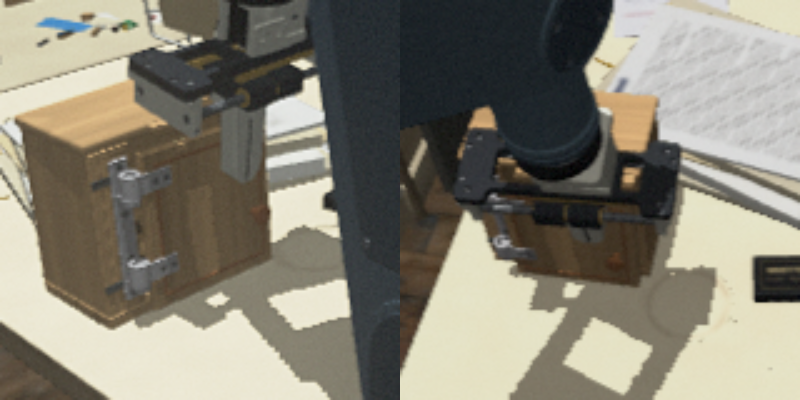

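```bash
python3 - <<'E'
from bench import robot
import numpy as np
np.set_printoptions(precision=2,suppress=True)
def av(n=8):
    r=[]
    for _ in range(n): r.append(robot.current_contact_force()); robot.sleep(.02)
    return np.mean(r,0)
print(av())
p=robot.current_tcp_pos()
for k in range(2):
    s=robot.move_linear([545,-30.7,105.5],speed=8,f_stop=3.5); print(s,av(),robot.current_tcp_pos())
    if k==0:
        robot.move_linear([532,-30.7,105.5],speed=30); print("free",av())
a=robot.current_t();print(a)
E
```

```text
[ 0.1  -0.28  0.14]
True [-0.13  0.01  0.06] [537.19 -30.11 104.07]
free [ 0.07 -0.14 -0.1 ]
True [ 0.19  0.23 -0.26] [537.24 -30.4  104.5 ]
30.7333
```

```bash
python3 - <<'E'
from bench import robot
import cv2,numpy as np
np.set_printoptions(precision=2,suppress=True)
robot.move_linear([470,-30.7,110],speed=100)
robot.move_linear([420,-60,260],speed=150)
q=robot.current_qpos(); q[0]=-1.0; robot.move_j(q)
robot.sleep(.2)
a=robot.get_image("scene")["img"];cv2.imwrite("pics/scene9.png",a)
b=robot.get_image("top")["img"];cv2.imwrite("pics/top9.png",b)
print(robot.current_t(),robot.current_tcp_pos(),robot.current_contact_force())
cv2.imwrite("pics/n9a.png",cv2.resize(a[145:265,105:235],None,fx=5,fy=5,interpolation=cv2.INTER_CUBIC))
cv2.imwrite("pics/n9b.png",cv2.resize(b[110:210,130:240],None,fx=6,fy=6,interpolation=cv2.INTER_CUBIC))
E
```

```text
33.925 [ 339.8  -253.39  259.24] [ 0.3   0.56 -0.34]
```

View pics/n9a.png

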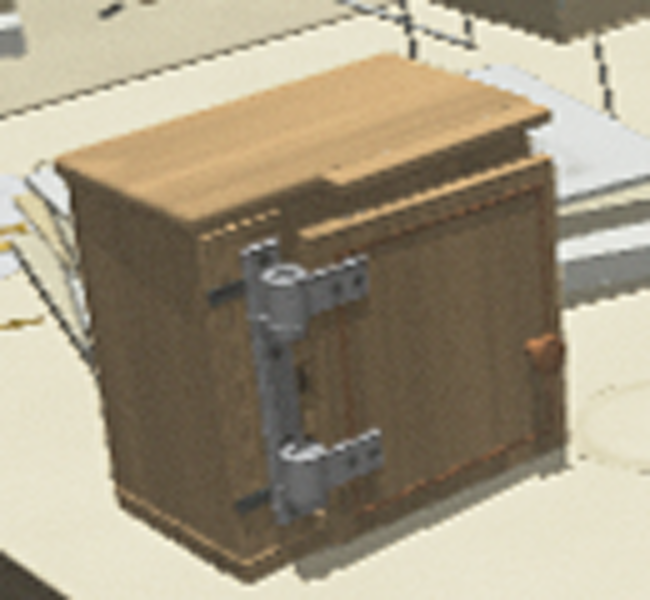

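View pics/n9b.png

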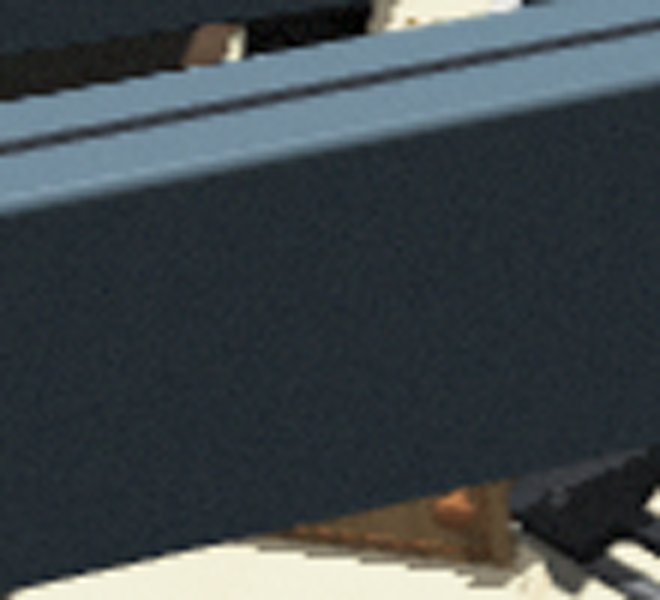

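View pics/top9.png

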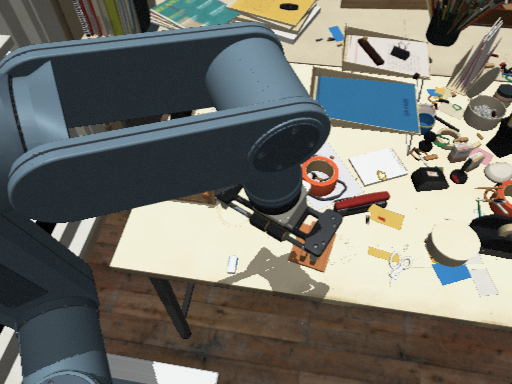

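```bash
python3 - <<'E'
from bench import robot
from h import *
np.set_printoptions(precision=1,suppress=True)
q=robot.current_qpos(); q[0]=1.06; robot.move_j(q); robot.sleep(.2)
b=robot.get_image("top")["img"];cv2.imwrite("pics/top10.png",b)
print(robot.current_t(),robot.current_tcp_pos())
cv2.imwrite("pics/n10.png",cv2.resize(b[110:210,130:240],None,fx=6,fy=6,interpolation=cv2.INTER_CUBIC))
S=lambda u,v:(u/5+105-.4,v/5+145-.4)
A=onz("scene",S(300,237),152);B=onz("scene",S(550,159),152);print(A,B,np.hypot(*(A-B)[:2]))
E
```

```text
36.725 [ 65.4 418.8 259.2]
[547.6  59.6 152. ] [536.9 -60.1 152. ] 120.20878035494431
```

View pics/n10.png

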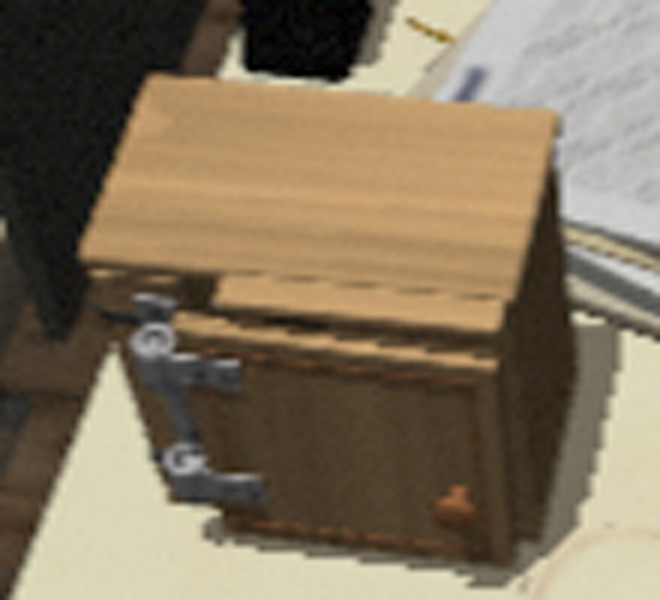

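View pics/top10.png

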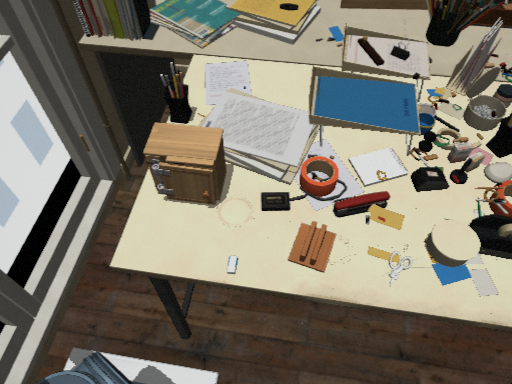

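```bash
python3 - <<'E'
from h import *
a=cv2.imread("pics/scene9.png");b=cv2.imread("pics/top10.png")
def z(im,n,x0,y0,w,h,f,name,pts):
    o=np.clip(cv2.resize(im[y0:y0+h,x0:x0+w],None,fx=f,fy=f,interpolation=cv2.INTER_CUBIC).astype(float)*1.5,0,255).astype(np.uint8)
    for X,c in pts:
        p=proj(n,X); q=tuple(int(round(v)) for v in ((p[0]+.5-x0)*f,(p[1]+.5-y0)*f)); cv2.drawMarker(o,q,c,cv2.MARKER_CROSS,12,1)
    cv2.imwrite(name,o)
P=np.array([548,69.3]);pts=[]
for dphi,c in((0.02,(0,255,0)),(0.0,(0,255,255)),(-0.05,(0,0,255))):
    ph=np.pi/2+dphi; w=-np.array([np.cos(ph),np.sin(ph)]);n=np.array([-np.sin(ph),np.cos(ph)])
    for r in(10,140):
        for zz in(152,12):
            pts.append(([*(P+r*w+5*n),zz],c))
z(a,"scene",150,170,75,80,8 if False else 7,"pics/za.png",pts)
z(b,"top",148,150,75,60,8,"pics/zb.png",pts)
E
```

```text
(no output)
```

View pics/za.png

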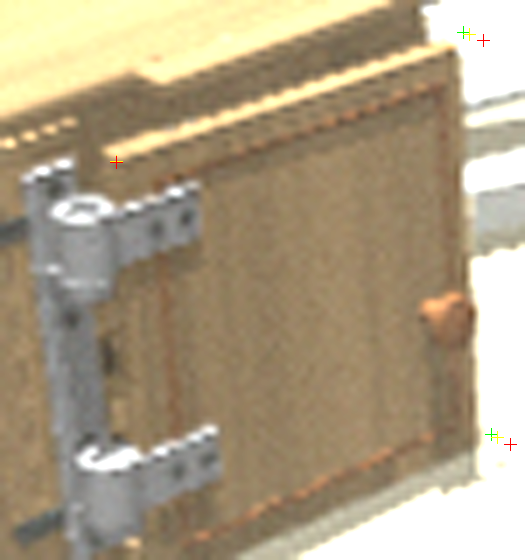

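View pics/zb.png

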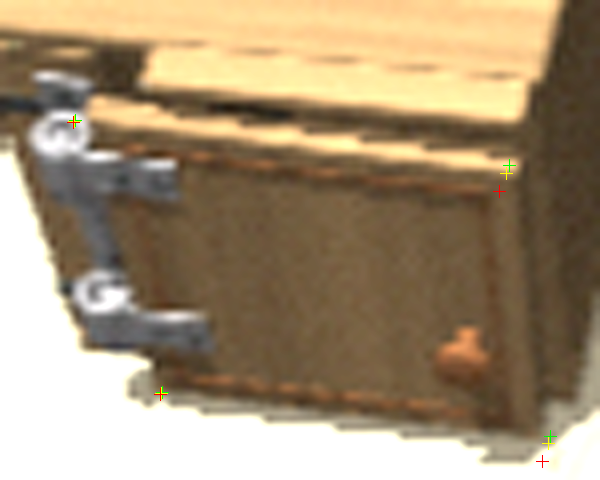

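```bash
python3 - <<'E'
from bench import robot
import numpy as np
from arc import *
np.set_printoptions(precision=2,suppress=True)
def av(n=6):
    r=[]
    for _ in range(n): r.append(robot.current_contact_force()); robot.sleep(.01)
    return np.mean(r,0)
q=robot.current_qpos(); q[0]=-0.2; robot.move_j(q)
p,o=tpose(1.59,70); robot.move_linear(p,o,speed=150)
p,o=tpose(1.59,22); robot.move_linear(p,o,speed=80,f_stop=5)
y=p[1]; print(p,av(),robot.current_t())
for x in np.arange(535,541.1,.6):
    s=robot.move_linear([x,y,106],o,speed=10,f_stop=5); f=av()
    print(round(x,1),s,robot.current_tcp_pos(),f)
    if s or f[0]<-3: break
print(robot.current_t())
E
```

```text
[np.float64(527.9243057572149), np.float64(-31.104016357266325), 106] [ 0.31  0.48 -0.06] 40.7583
535.0 False [534.95 -31.07 105.97] [ 0.11  0.2  -0.17]
535.6 False [535.61 -31.09 106.01] [ 0.06 -0.13  0.15]
536.2 False [536.23 -31.11 106.03] [ 0.1  -0.41  0.37]
536.8 False [536.83 -31.1  105.99] [-0.07 -0.12  0.11]
537.4 False [537.41 -31.1  106.  ] [0.17 0.65 0.09]
538.0 False [537.85 -31.05 105.94] [-0.99 -0.22  0.41]
538.6 False [538.07 -31.04 105.83] [-3.66 -0.43  2.21]
43.4667
```

```bash
python3 - <<'E'
from bench import robot
import cv2,numpy as np
from arc import *
robot.move_linear([530,-31.1,106],speed=20)
robot.move_linear([450,-31.1,120],speed=100)
robot.move_linear([420,-60,260],speed=150)
q=robot.current_qpos(); q[0]=1.06; robot.move_j(q); robot.sleep(.3)
b=robot.get_image("top")["img"];cv2.imwrite("pics/top11.png",b)
c=cv2.imread("pics/top10.png"); o=cv2.imread("pics/top0.png")
print(robot.current_t(),robot.current_contact_force(),"vs top10 in cabinet area:",np.abs(b.astype(int)-c)[110:210,130:240].mean())
d=(np.abs(cv2.GaussianBlur(b,(5,5),0).astype(int)-cv2.GaussianBlur(o,(5,5),0)).max(2)>25).astype(np.uint8)*255
cv2.imwrite("pics/diff.png",np.hstack([cv2.resize(b[110:210,130:240],None,fx=4,fy=4),cv2.cvtColor(cv2.resize(d[:300],(512*4//6,400)),cv2.COLOR_GRAY2BGR)]))
E
```

```text
48.6 [ 0.15695264 -0.38090885  0.43760943] vs top10 in cabinet area: 1.9942727272727272
```

View pics/diff.png

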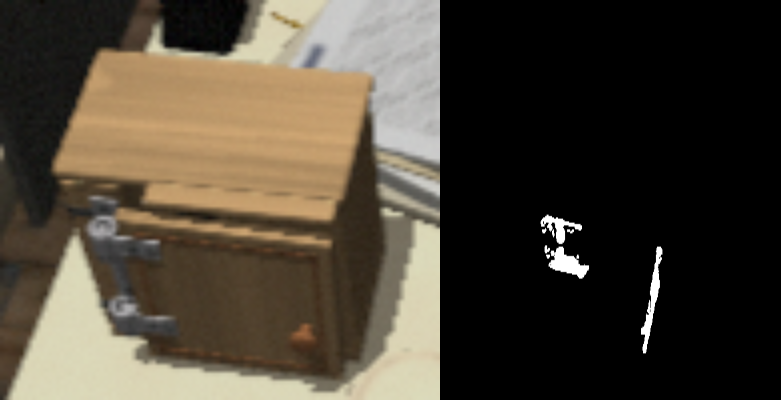

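The final top view shows the door shut at crop (60–340, 210–375). The difference picture shows changes only at the door's old place and at the cabinet front, so everything else is where it was.

```bash
python3 - <<'E'
from bench import robot
print(robot.current_t(), robot.hand_in())
E
```

```text
the job is handed in; nothing more can be done
48.6 None
```

The door is hung on both pins and swung shut against its stop, and I handed the job in at 48.6 s.

- **Hanging:** I lifted the door from the stand and brought it in square to the cabinet's front. The pin position came from the two camera views, and the sockets went onto the pins at the first try, so no sideways search was needed. The descent stopped on the shoulders at the expected home height (TCP z 107.5, against 108 expected), with about 6.5 N of contact.
- **Closing:** After letting go, I pushed the door shut with closed fingers. A stepped re-push met a firm stop with about 3.7 N, the same place as the earlier pushes.
- **Last pictures:** The door still hangs shut with the arm away from it. Comparing the top views from before and after shows changes only at the stand and the cabinet's front.

Two checks were not clean:
- **Free edge in the scene view:** the door's free edge appears a few millimetres lower than expected. The top view fits a shut door with a slight lean of about 0.02 rad, which matches the play in the sockets; I put the rest down to scene-camera error.
- **Readings after the force stops:** after the first force-stopped pushes, the force read about zero, which is why I repeated the push in small steps.

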